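# Sort the sweet-shop stock into its counter trays

### The arm

A 6-joint arm with a two-finger parallel gripper is mounted at the origin on the work surface. World frame = base frame: x ahead of the robot, y to its left, z up, the work surface at z = 0. Lengths are in mm, angles in degrees, forces in N, time in s.
With the tool pointing down it reaches from about 350 to 850 mm from the base axis. Payload 8.1 kg.
Tool frame: the origin (TCP) lies at the very end of the fingers, on their centre line; the grasp point (between the pads) lies 19 mm behind it (r.grip_point_offset is the distance from the TCP to the grasp point, in mm); z points along the fingers, y is the line along which they close (so a half turn about z gives the same grasp; the last joint's range is limited). The gripper opens to 85 mm and grips with 20 to 120 N. Pads are 22 mm wide; open, the fingers measure 114 mm over their backs; the gripper's body (76 mm by 85 mm) begins 54 mm behind the grasp point. The pads swing forward as they close: fully open they stand 13 mm farther back than shut.
Start: joints at [-4.893, 7.471, 85.268, -0, 87.261, -4.893], TCP at [600.004, 0.022, 231.292] pointing down, gripper open.
Joint ranges: [-169.43, 169.43], [-51.17, 129.36], [1.28, 143.12], [-76.62, 256.62], [0, 156.53], [-152.29, 152.29]. Speed limits (degrees/s): [136.94, 136.94, 159.86, 180, 180, 180].

### API

Orientations are given as [roll, pitch, yaw] about the fixed x, y, z axes, in that order (R = Rz(yaw) Ry(pitch) Rx(roll)).
In Python, from bench import status, eyes, r gives the robot as it stands.
- The arm moves only by the shell command python3 -m handwheel 'ROWS' [FORCE]. ROWS is a JSON object whose one key "series" holds a list that holds one entry, the list of rows, each a list of 7 numbers: the shift along the tool's x, y, z in cm, then the turn, a rotation vector about the tool's x, y, z in rad, then the opening, from 0 (shut) to 1 (fully open). In form: {"series": [[[tx, ty, tz, rx, ry, rz, claw], ...]]}. A call has 1 to 12 rows; each row is the pose to reach, as a shift and turn from the pose commanded when the call began, along the tool's axes at that moment; what a row does not reach only later rows make up. A row lasts 1/8 s, in which the tool goes at most 62.5 mm and 10.7 degrees, less where a joint would pass 70% of its speed; a pose out of reach is approached as far as the arm can. A call with a gripper value outside its range is refused whole. The fingers move at their own pace and stop on an object; FORCE is the grip in N (left out, the last holds). Time passes only in rows, so rows that repeat a pose let the fingers close. It gives the time, the measured TCP pose, the force, the opening and the grip force at its end, in the units of the state.
- status.sense(): the state, without advancing time (a new reading comes with each control period).
- eyes.snapshot(name): name is "scene" or "side" or "wrist"; returns a dict with "img" (400x640x3 uint8, red, green, blue), "mtx" (3x3 intrinsics, pixels), "k1" (the pictures are not rectified: a ray, as slopes to the right and down, at radius r is drawn at 1 + k1 r^2 times it, then the intrinsics apply), "R" (3x3) and "t" (3): a world point X has camera coordinates R X + t. Camera axes: x right, y down, z forward; pixel columns grow to the right and rows downward; lengths in mm; the calibration is good to about 2 mm. A picture is of the moment at which its call begins. There is no depth.
- r.hand_in(): hands the job in; it is judged then, once.
The state is a dict: "time": time; "joint_pos": joint angles; "qd": joint speeds; "joint_efforts": joint torques, N m; "tool_pos": TCP position; "tcp_rot": TCP orientation; "ft_force": force on the tool from outside, world axes, zero at the start; "wrist_torque": the same for the moment, N m; "finger_gap": finger opening in mm; "grip_force": force on a finger pad.
Only numpy, scipy, OpenCV 4.12 (cv2) and the standard library are available. Lean on these libraries where they do the work, as an engineer would, in place of code of your own. Each camera call takes 0.05 s, during which the arm holds its last target. There are 200 camera calls.

### The job

Sort the mixed stock on the sweet-shop counter into its trays: stand the two little glass jars upright in the two-bay tray, one in each bay, lay the two round tins flat in the round dish side by side (not stacked or overlapping), and lay the boxed bar flat inside the low rectangular tray without bays. Set the glass jars down gently, and leave the counter bell and the ribbon spool standing where they are.

Things in the scene. Friction and masses are not known exactly. Their poses are not given: they have to be found in the camera images.
- jar1: A miniature sample jar of sweets, upright: hazy clear body 44 mm across with brownish sweets dimly seen inside, steel lid 39 mm across, 62 mm tall in all (the lid is the top 14 mm), about 0.11 kg. One of two identical jars. Origin at the centre of its underside, z up its axis. Treat it as glass.
- jar2: A miniature sample jar of sweets, upright: hazy clear body 44 mm across with brownish sweets dimly seen inside, steel lid 39 mm across, 62 mm tall in all (the lid is the top 14 mm), about 0.11 kg. One of two identical jars. Origin at the centre of its underside, z up its axis. Treat it as glass.
- tin1: A flat round steel pastille tin, 50 mm across, 22 mm tall, about 0.07 kg, lying flat. One of two identical tins. Origin at the centre of its underside, z up its axis.
- tin2: A flat round steel pastille tin, 50 mm across, 22 mm tall, about 0.07 kg, lying flat. One of two identical tins. Origin at the centre of its underside, z up its axis.
- bar: A boxed nougat bar, a cardboard block with a paper band around its middle, 34 mm (its x) by 92 mm (its y) by 24 mm tall (z), about 0.1 kg, lying flat. Origin at the centre of its underside; its long axis is y and starts within 0.3 rad of world y.
- jar_tray: Fixed dark wooden tray with two bays side by side along y; outside 90 (x) by 165 mm (y), walls 5 mm thick, 30 mm high; dividing wall 5 mm thick, 26 mm high. Each bay is 80 (x) by 75 mm (y) inside, centred 40 mm from the tray's centre along +y or -y. Floor top 5 mm above the origin. Origin: centre of the underside, on the work surface. The three trays stand in a row in any order.
- dish: The round dish for tins: a fixed dark wooden dish, 150 mm across outside, 142 mm inside, rim 18 mm high, flat floor whose top is 5 mm above the origin. Origin at the centre of its underside, on the work surface.
- bar_tray: The low tray for the bar: a fixed dark wooden rectangular tray without bays, outside 100 mm (x) by 165 mm (y), inside 90 by 155 mm, walls 5 mm thick and 14 mm high, top of the floor 5 mm above the origin. Origin at the centre of its underside, on the work surface.
- bell: A small brass counter bell on a black base, 52 mm across, 42 mm tall, loose, standing among the stock. A bystander: leave it alone. Origin at the centre of its underside.
- spool: A spool of red ribbon standing on end, card flanges 48 mm across, 40 mm tall, loose, among the stock. A bystander: leave it alone. Origin at the centre of its underside.

How it is judged:
By the outcome, as a careful person would: the job done as asked, in the order asked, and still so for the second after the job is handed in, with the robot touching nothing.
It also fails if it takes over 122 s, if anything falls off the work surface, if the arm or the gripper's body presses on something with over 40 N, if the wrist force passes 120 N, or if a joint passes its speed limit or range.

## Working session

There is one attempt and no reset: what is moved stays moved. The work goes in short steps, Python scripts to look and compute and a shell command to move; the robot and the scene stay as the last step left them, time stands still between calls to the robot, and variables do not carry over. Pictures are saved under pics/ and viewed, at most 14 in all, crops included, and the job is handed in when it is done.

```bash
ls; mkdir -p pics; python3 - <<'E'
from bench import status, eyes, r
import cv2,numpy as np
print(status.sense())
for n in ("scene","side"):
    s=eyes.snapshot(n); cv2.imwrite(f"pics/{n}0.png",s["img"][...,::-1]); np.save(f"{n}0.npy",s,allow_pickle=True)
    print(n,s["mtx"].tolist(),s["k1"],np.round(s["R"],3).tolist(),s["t"])
E
```

```text
pics
{'time': 0.0, 'joint_pos': array([-4.89426676e+00,  7.51527556e+00,  8.53301499e+01, -1.78263930e-03,
        8.72619827e+01, -4.89296802e+00]), 'qd': array([ 0.03469363, -0.0387838 , -0.05689802,  0.05232169, -0.08000727,
       -0.02389356]), 'joint_efforts': array([-1.90700346e-03, -5.69404185e+01, -5.00557995e+01, -2.19391650e-04,
        1.44415747e-02,  7.24149572e-05]), 'tool_pos': array([5.99440303e+02, 4.62486986e-02, 2.30234350e+02]), 'tcp_rot': array([-1.79892831e+02, -7.38738778e-03,  8.99987812e+01]), 'ft_force': array([0.09775506, 0.39890685, 0.25100773]), 'wrist_torque': array([ 0.03701529, -0.03524301, -0.06993731]), 'grip_force': 0.0, 'finger_gap': 85.41485374383056}
scene [[433.56442025780734, 0.0, 321.6760848078425], [0.0, 433.56442025780734, 190.61737856183314], [0.0, 0.0, 1.0]] -0.10839919185231003 [[-0.763, 0.647, -0.004], [0.394, 0.46, -0.795], [-0.513, -0.608, -0.606]] [ 389.13433817 -167.90654759 1217.04728024]
side [[420.34956464214434, 0.0, 325.8018833157727], [0.0, 420.34956464214434, 193.1481649582227], [0.0, 0.0, 1.0]] -0.036840827313605856 [[-0.996, -0.088, 0.0], [-0.06, 0.683, -0.728], [0.064, -0.725, -0.686]] [524.32343508  56.22659659 771.55887246]
```

View pics/scene0.png

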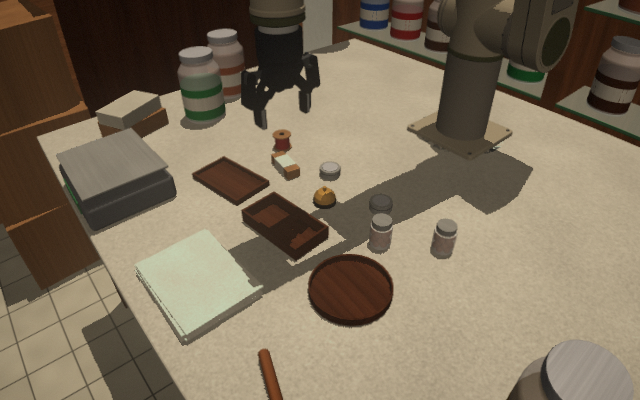

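View pics/side0.png

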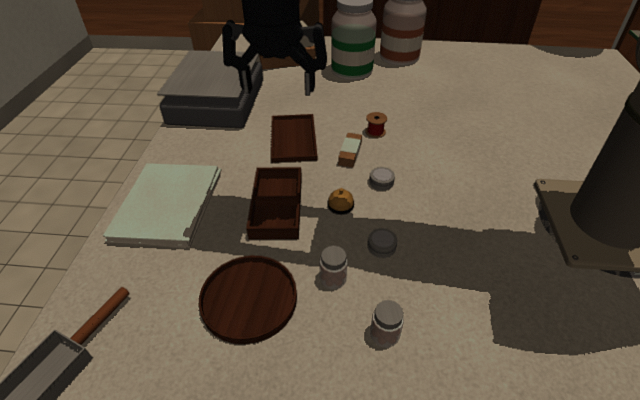

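The scene view shows the bar tray (231,180), jar tray (285,224), dish (350,288), spool (282,140), bar (286,164), tins (330,170) and (381,204), bell (325,197), and jars (381,232) and (445,238). The side view shows the same things: tins (382,178) and (382,242), jars (333,266) and (387,322), bar (350,149).

```bash
cat > h.py <<'E'
import numpy as np,cv2
def ray(s,p):
    m=np.array(s["mtx"]);d=np.array([s["k1"],0,0,0,0.])
    # k1 model: x_d = x(1+k1 r^2) = OpenCV
    u=cv2.undistortPoints(np.array([[p]],float),m,d)[0,0]
    R=np.array(s["R"]);t=np.array(s["t"])
    return -R.T@t, R.T@np.array([u[0],u[1],1])
def plane(s,p,z):
    o,d=ray(s,p); return o+d*(z-o[2])/d[2]
def tri(s1,p1,s2,p2):
    o1,d1=ray(s1,p1);o2,d2=ray(s2,p2)
    a=np.linalg.lstsq(np.c_[d1,-d2],o2-o1,rcond=None)[0]
    q1=o1+a[0]*d1;q2=o2+a[1]*d2
    return (q1+q2)/2,np.linalg.norm(q1-q2)
def proj(s,X):
    return cv2.projectPoints(np.array(X,float).reshape(-1,1,3),cv2.Rodrigues(np.array(s["R"]))[0],np.array(s["t"],float),np.array(s["mtx"]),np.array([s["k1"],0,0,0,0.]))[0][:,0]
def load(n): return np.load(n,allow_pickle=True).item()
E
python3 - <<'E'
from bench import eyes
from h import *
a=load("scene0.npy");b=load("side0.npy")
w=eyes.snapshot("wrist");np.save("w0.npy",w,allow_pickle=True);cv2.imwrite("pics/w0.png",w["img"][...,::-1])
print("wristcam",-w["R"].T@w["t"],np.round(w["R"],2).tolist())
P=dict(spool=((282,133),(376,118)),bar=((285,162),(350,146)),tinA=((330,167),(382,175)),bell=((325,190),(341,194)),tinB=((381,200),(382,238)),jarA=((381,220),(333,256)),jarB=((446,227),(388,312)),bart=((231,180),(294,138)),jart=((285,220),(275,200)),dish=((350,288),(249,298)))
for k,(p,q) in P.items():
    x,e=tri(a,p,b,q);print(k,x.round(),round(e,1))
E
```

```text
wristcam [598.6184885   66.28767106 373.48988472] [[1.0, 0.0, -0.0], [0.0, -0.96, 0.27], [-0.0, -0.27, -0.96]]
spool [ 434. -247.   46.] 4.4
bar [ 488. -163.   24.] 0.6
tinA [420. -74.  24.] 2.2
bell [498.  -2.  34.] 3.5
tinB [422.  93.  26.] 1.3
jarA [501. 165.  60.] 3.0
jarB [418. 255.  58.] 0.9
bart [ 617. -206.    7.] 1.4
jart [619.  16.  28.] 5.7
dish [627. 216.   7.] 3.4
```

View pics/w0.png

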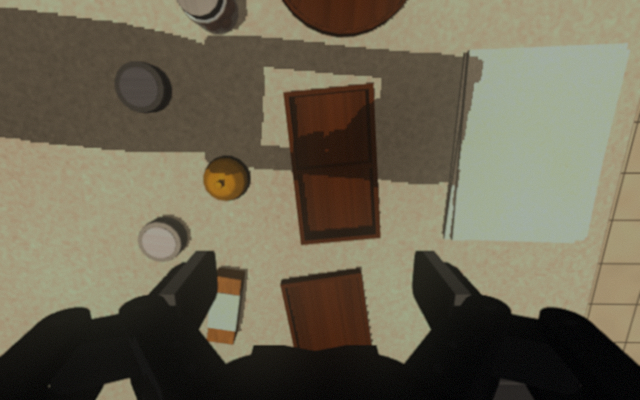

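The heights agree with the text: jars about 60, tins about 25, bar 24, bell 34 at the pick. In the wrist view the tins are at (160,240) and (140,87), the bar at (227,307), and the jar tray centre is near (333,163). Next come two higher wrist views.

```bash
python3 -m handwheel '{"series": [[[4,-2,-2,0,0,0,1],[8,-4,-5,0,0,0,1],[12,-6,-8,0,0,0,1],[13,-8,-10,0,0,0,1],[13,-8,-10,0,0,0,1],[13,-8,-10,0,0,0,1],[13,-8,-10,0,0,0,1]]]}' 60
cat > shot.py <<'E'
import sys
from bench import eyes
from h import *
n=sys.argv[1];w=eyes.snapshot(sys.argv[2] if len(sys.argv)>2 else "wrist");np.save(n+".npy",w,allow_pickle=True);cv2.imwrite(f"pics/{n}.png",w["img"][...,::-1])
E
python3 shot.py w1
python3 -m handwheel '{"series": [[[-5,0,0,0,0,0,1],[-10,0,0,0,0,0,1],[-15,0,0,0,0,0,1],[-20,0,0,0,0,0,1],[-22,0,0,0,0,0,1],[-22,0,0,0,0,0,1],[-22,0,0,0,0,0,1]]]}'
python3 shot.py w2
```

```text
time: 1.02
tool_pos: [520.0, 129.3, 329.6]
tcp_rot: [-179.9, 0.0, 89.9]
ft_force: [-0.3, -0.6, 0.2]
finger_gap: 85.6
grip_force: 0.0
time: 1.95
tool_pos: [520.1, -89.1, 331.0]
tcp_rot: [-180.0, -0.0, 90.0]
ft_force: [-0.0, 0.5, 0.4]
finger_gap: 85.6
grip_force: 0.0
```

View pics/w1.png

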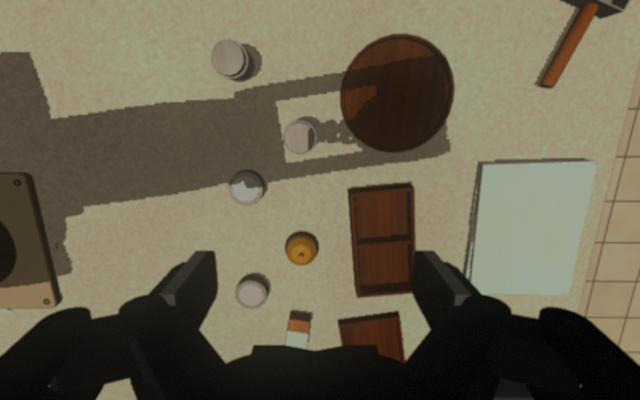

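View pics/w2.png

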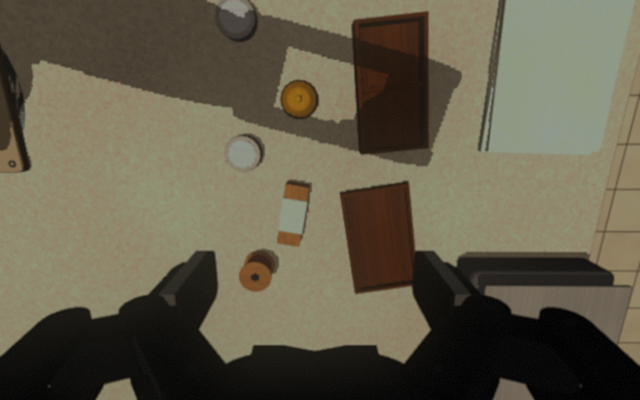

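w1 shows the jar lids at (230,60) and (300,136), tins at (247,187) and (253,291), dish (397,93), and jar tray (382,240). w2 shows tins at (236,18) and (243,153), bar (293,213), bar tray (378,237), and spool (256,275).

```bash
cat > m.py <<'E'
from h import *
I={n:load(n+".npy") for n in("w0","w1","w2","scene0","side0")}
def hsv(n): return cv2.cvtColor(I[n]["img"],cv2.COLOR_RGB2HSV)
def show(k,n,p,hw):
    h=hsv(n);x,y=p
    return h[y-hw:y+hw,x-hw:x+hw]
for n,pts in dict(w1=[(230,60),(300,136),(247,187),(253,291),(397,93),(382,215),(200,300),(180,150),(300,60)],w2=[(236,18),(243,153),(293,213),(293,190),(378,237),(200,150),(150,60)]).items():
    h=hsv(n)
    for p in pts: print(n,p,np.median(h[max(0,p[1]-4):p[1]+5,p[0]-4:p[0]+5].reshape(-1,3),0), I[n]["img"][p[1],p[0]])
E
python3 m.py
```

```text
w1 (230, 60) [ 19.  53. 143.] [144 132 113]
w1 (300, 136) [ 18.  55. 144.] [147 135 116]
w1 (247, 187) [ 30.  25. 136.] [102  99  90]
w1 (253, 291) [ 16.  40. 155.] [153 141 128]
w1 (397, 93) [ 11. 159.  40.] [41 25 15]
w1 (382, 215) [ 11. 175.  78.] [77 42 23]
w1 (200, 300) [23. 66. 30.] [30 27 21]
w1 (180, 150) [18. 75. 88.] [86 77 62]
w1 (300, 60) [ 25.  58. 155.] [157 152 123]
w2 (236, 18) [15. 35. 75.] [75 68 64]
w2 (243, 153) [ 39.  22. 146.] [143 146 134]
w2 (293, 213) [ 42.  35. 151.] [141 150 128]
w2 (293, 190) [ 14. 166. 126.] [130  84  46]
w2 (378, 237) [ 11. 176.  69.] [69 38 20]
w2 (200, 150) [ 24.  61. 144.] [142 137 109]
w2 (150, 60) [18. 77. 74.] [75 65 52]
```

```bash
cat > m2.py <<'E'
from h import *
from m import I,hsv
def wood(n,p,lo=110,minV=0,maxV=120):
    h=hsv(n);m=((h[...,1]>lo)&(h[...,2]<maxV)&(h[...,2]>=minV)).astype(np.uint8)
    m=cv2.morphologyEx(m,cv2.MORPH_CLOSE,np.ones((5,5)));_,l,s,c=cv2.connectedComponentsWithStats(m)
    i=l[p[1],p[0]] or np.argmin(np.linalg.norm(c[1:]-p,axis=1))+1
    return (l==i).astype(np.uint8)
def back(n,cn,z): return np.array([plane(I[n],q,z)[:2] for q in cn.reshape(-1,2)],np.float32)
def cont(m): return max(cv2.findContours(m,cv2.RETR_EXTERNAL,cv2.CHAIN_APPROX_NONE)[0],key=cv2.contourArea)
def circ(n,p,r,z,hw=26):
    g=cv2.cvtColor(I[n]["img"],cv2.COLOR_RGB2GRAY);x0,y0=max(0,p[0]-hw),max(0,p[1]-hw)
    c=cv2.resize(g[y0:p[1]+hw,x0:p[0]+hw],None,fx=6,fy=6,interpolation=cv2.INTER_CUBIC)
    H=cv2.HoughCircles(cv2.GaussianBlur(c,(9,9),2),cv2.HOUGH_GRADIENT_ALT,1,30,param1=100,param2=0.5,minRadius=int(r*6*.75),maxRadius=int(r*6*1.3))
    if H is None: print(n,p,"none");return
    for q in H[0][:2]:
        u=((q[0]+.5)/6-.5+x0,(q[1]+.5)/6-.5+y0)
        d=-(I[n]["R"].T@I[n]["t"])[2]-z
        print(n,p,"px",np.round(u,1),"r_mm",round(q[2]/6*d/I[n]["mtx"][0][0],1),"xyz",plane(I[n],u,z).round(1))
if __name__=="__main__":
    for n,p,z in(("w1",(385,215),30),("w2",(395,100),30),("w0",(340,200),30),("w2",(378,237),14)):
        b=back(n,cont(wood(n,p)),z);print(n,p,"rect",cv2.minAreaRect(b))
    b=back("w1",cont(wood("w1",(397,93))),18);print("dish",cv2.fitEllipse(b))
    m=cont(wood("w2",(293,188),90,80,200));m2=cont(wood("w2",(291,239),90,80,200))
    print("bar",cv2.minAreaRect(back("w2",np.vstack([m,m2]),24)))
    circ("w1",(230,60),17,62);circ("w1",(300,136),17,62);circ("w1",(247,187),18,22);circ("w1",(253,291),18,22)
    circ("w2",(236,18),18,22);circ("w2",(243,153),18,22);circ("w0",(160,240),22,22);circ("w0",(140,87),24,22)
E
python3 m2.py | grep -v '\]  *\[.*\. *\]$' | grep -v '^w. .*\] \[[0-9 ]*\]$'
```

```text
w1 (385, 215) rect ((623.6749267578125, 9.138206481933594), (101.68982696533203, 170.21832275390625), 6.107763290405273)
w2 (395, 100) rect ((618.111328125, 5.496376037597656), (92.32914733886719, 164.16500854492188), 5.470353603363037)
w0 (340, 200) rect ((619.4583129882812, 5.798736572265625), (89.90998840332031, 164.75413513183594), 5.821838855743408)
w2 (378, 237) rect ((620.7276000976562, -211.96200561523438), (103.66961669921875, 166.3497772216797), 9.672710418701172)
dish ((626.6143188476562, 213.2674560546875), (145.8498077392578, 146.40469360351562), 120.51476287841797)
bar ((487.352294921875, -170.3090362548828), (92.28665924072266, 34.64516830444336), 80.365478515625)
w1 (230, 60) none
w1 (300, 136) none
w1 (247, 187) none
w1 (253, 291) none
w2 (236, 18) none
w2 (243, 153) none
w0 (160, 240) none
w0 (140, 87) none
```

```bash
sed -i '/^for n,pts/,$d' m.py; python3 - <<'E'
from m2 import *
for k,n,p,z in [("jB","w1",(230,60),62),("jA","w1",(300,136),62),("tB","w1",(247,187),22),("tA","w1",(253,291),22),("tB","w2",(236,18),22),("tA","w2",(243,153),22),("tA","w0",(160,240),22),("tB","w0",(140,87),22),("jB","scene0",(446,227),62),("jA","scene0",(381,220),62),("jB","side0",(388,312),62),("jA","side0",(333,256),62),("spool","w2",(256,275),40),("bell","w2",(299,99),35)]:
    print(k,n,plane(I[n],p,z).round(1))
T=lambda *a:print(a[0],*[x.round(1) if hasattr(x,"round") else x for x in tri(I[a[1]],a[2],I[a[3]],a[4])])
T("tA","w1",(253,291),"w2",(243,153));T("tB","w1",(247,187),"w0",(140,87));T("jA","w1",(300,136),"scene0",(381,220));T("jB","w1",(230,60),"scene0",(446,227))
im=np.vstack([cv2.resize(I["w1"]["img"][20:220,180:460],None,fx=2.8,fy=2.8,interpolation=cv2.INTER_CUBIC)])
cv2.imwrite("pics/w1c.png",im[...,::-1])
E
```

```text
jB w1 [420.2 250.8  62. ]
jA w1 [500.5 164.1  62. ]
tB w1 [422.8  90.   22. ]
tA w1 [423.1 -75.2  22. ]
tB w2 [421.6  86.1  22. ]
tA w2 [420.4 -80.3  22. ]
tA w0 [420.5 -78.6  22. ]
tB w0 [421.4  87.8  22. ]
jB scene0 [422.9 258.   62. ]
jA scene0 [501.2 164.   62. ]
jB side0 [418.9 257.2  62. ]
jA side0 [500.6 167.9  62. ]
spool w2 [ 433.4 -256.8   40. ]
bell w2 [499.1  -9.5  35. ]
tA [419.6 -81.6  11.8] 2.7
tB [421.6  88.7  20.4] 2.4
jA [500.6 163.9  61.5] 0.5
jB [417.3 253.   55.1] 3.6
```

View pics/w1c.png

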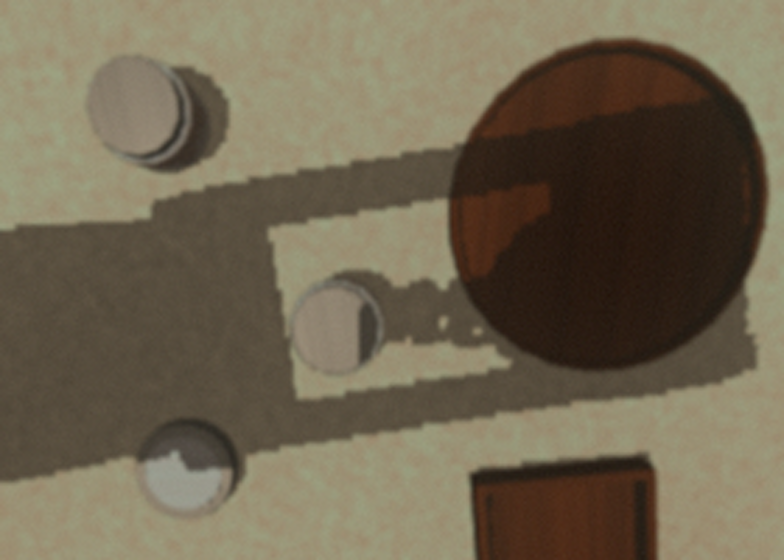

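The crop gives lid centres at px (228,58) and (300,137) and the shaded tin at (247,187), which match the picks. Jar A is at (500,164). Going for it.

```bash
python3 -m handwheel '{"series": [[[5,0,4,0,0,0,1],[10,-1,8,0,0,0,1],[15,-1.5,12,0,0,0,1],[20,-2,16,0,0,0,1],[25.4,-2,20.1,0,0,0,1],[25.4,-2,20.1,0,0,0,1],[25.4,-2,20.1,0,0,0,1],[25.4,-2,20.1,0,0,0,1]]]}' 30
python3 shot.py w3
```

```text
time: 3.0
tool_pos: [501.1, 163.7, 131.9]
tcp_rot: [179.9, -0.0, 90.0]
ft_force: [0.0, -0.1, -0.5]
finger_gap: 85.4
grip_force: 0.0
```

View pics/w3.png

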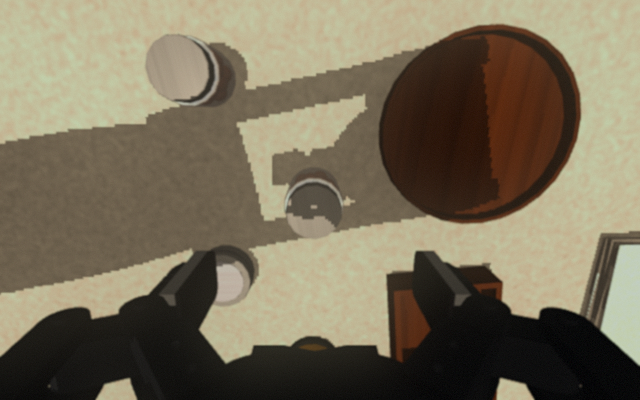

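w3 shows jar A's lid at (313,208), jar B's lid at (180,68), and tin B at (231,283) partly hidden.

```bash
python3 - <<'E'
from h import *
w=load("w3.npy");s=load("w1.npy")
for p in((313,208),(180,68)):print(plane(w,p,62))
print(tri(w,(313,208),s,(300,136.8)),tri(w,(180,68),s,(227.9,57.9)))
E
python3 -m handwheel '{"series": [[[0,0,3,0,0,0,1],[0,0,6,0,0,0,1],[0,0,8,0,0,0,1],[0,0,10,0,0,0,1],[0,0,11.2,0,0,0,1],[0,0,11.2,0,0,0,1]]]}'
```

```text
[499.20501448 165.46884424  62.        ]
[418.82616538 253.90981489  62.        ]
(array([499.58376393, 162.13164458,  50.67950904]), np.float64(0.8158247310977795)) (array([415.98351595, 254.43028849,  54.25225778]), np.float64(0.7186403029651831))
time: 3.8
tool_pos: [499.9, 163.3, 18.1]
tcp_rot: [-180.0, 0.0, 89.9]
ft_force: [-0.3, 0.6, 0.7]
finger_gap: 85.0
grip_force: 0.0
```

Positions hold. Now close the gripper, then lift.

```bash
python3 -m handwheel '{"series": [[[0,0,0,0,0,0,0.6],[0,0,0,0,0,0,0.5],[0,0,0,0,0,0,0.45],[0,0,0,0,0,0,0.45],[0,0,0,0,0,0,0.4],[0,0,0,0,0,0,0.4],[0,0,0,0,0,0,0.4],[0,0,0,0,0,0,0.4]]]}' 30
python3 -m handwheel '{"series": [[[0,0,-1,0,0,0,0.4],[0,0,-3,0,0,0,0.4],[0,0,-6,0,0,0,0.4],[0,0,-9,0,0,0,0.4],[0,0,-10,0,0,0,0.4],[0,0,-10,0,0,0,0.4]]]}'
```

```text
time: 4.8
tool_pos: [500.8, 164.2, 19.4]
tcp_rot: [179.9, -0.0, 90.0]
ft_force: [-1.3, -0.7, 6.1]
finger_gap: 43.8
grip_force: 30.4
time: 5.55
tool_pos: [500.4, 164.1, 118.7]
tcp_rot: [179.9, -0.0, 90.0]
ft_force: [-0.4, -0.4, -1.0]
finger_gap: 43.3
grip_force: 30.8
```

```bash
python3 -m handwheel '{"series": [[[-2,2,0,0,0,-0.03,0.4],[-6,6,0,0,0,-0.06,0.4],[-10,10,0,0,0,-0.098,0.4],[-11.5,11,0,0,0,-0.098,0.4],[-11.9,11.5,0,0,0,-0.098,0.4],[-11.9,11.5,0,0,0,-0.098,0.4],[-11.9,11.5,0,0,0,-0.098,0.4]]]}'
python3 shot.py w4
```

```text
time: 6.42
tool_pos: [614.2, 46.3, 118.0]
tcp_rot: [-180.0, -0.0, 95.7]
ft_force: [0.2, -1.0, 0.0]
finger_gap: 42.8
grip_force: 31.0
```

View pics/w4.png

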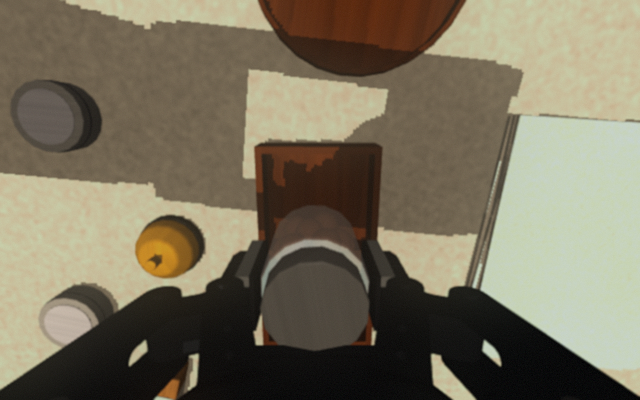

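w4: the jar hangs at column 315, centred over the tray, whose rim spans columns 255–382. The tray edges are square to the picture. Lower gently.

```bash
python3 -m handwheel '{"series": [[[0,0,1.5,0,0,0,0.4],[0,0,4,0,0,0,0.4],[0,0,6.5,0,0,0,0.4],[0,0,8,0,0,0,0.4],[0,0,8.6,0,0,0,0.4],[0,0,8.9,0,0,0,0.4],[0,0,9.1,0,0,0,0.4],[0,0,9.2,0,0,0,0.4],[0,0,9.25,0,0,0,0.4],[0,0,9.25,0,0,0,0.4]]]}'
```

```text
time: 7.72
tool_pos: [615.1, 45.0, 26.0]
tcp_rot: [180.0, 0.0, 95.6]
ft_force: [-0.2, 1.2, -0.9]
finger_gap: 43.5
grip_force: 31.0
```

```bash
for i in 1; do python3 -m handwheel '{"series": [[[0,0,0.04,0,0,0,0.4],[0,0,0.08,0,0,0,0.4],[0,0,0.12,0,0,0,0.4],[0,0,0.15,0,0,0,0.4],[0,0,0.15,0,0,0,0.4]]]}' | grep -E "tool|ft"; python3 -m handwheel '{"series": [[[0,0,0.03,0,0,0,0.4],[0,0,0.06,0,0,0,0.4],[0,0,0.08,0,0,0,0.4],[0,0,0.08,0,0,0,0.4]]]}' | grep -E "tool|ft"; done
```

```text
tool_pos: [615.0, 45.0, 24.4]
ft_force: [-0.5, 0.6, 1.0]
tool_pos: [615.0, 45.0, 24.4]
ft_force: [-5.6, 0.1, 8.8]
```

```bash
python3 -m handwheel '{"series": [[[0,0,0,0,0,0,0.53],[0,0,0,0,0,0,0.55],[0,0,0,0,0,0,0.57],[0,0,0,0,0,0,0.57],[0,0,0,0,0,0,0.57]]]}'
python3 -m handwheel '{"series": [[[0,0,-0.5,0,0,0,0.57],[0,0,-1.5,0,0,0,0.6],[0,0,-3,0,0,0,0.8],[0,0,-5,0,0,0,0.9],[0,0,-8,0,0,0.05,1],[0,0,-9.4,0,0,0.098,1],[0,0,-9.4,0,0,0.098,1],[0,0,-9.4,0,0,0.098,1]]]}'
```

```text
time: 9.48
tool_pos: [614.9, 45.0, 23.4]
tcp_rot: [-180.0, -0.0, 95.6]
ft_force: [-0.0, 0.1, 0.3]
finger_gap: 48.6
grip_force: 0.0
time: 10.48
tool_pos: [614.8, 45.0, 117.4]
tcp_rot: [-180.0, -0.0, 90.1]
ft_force: [0.5, 0.8, -0.1]
finger_gap: 85.6
grip_force: 0.0
```

```bash
python3 -m handwheel '{"series": [[[3,-3,0,0,0,0,1],[7,-7,0,0,0,0,1],[11,-11,0,0,0,0,1],[15,-15,0,0,0,0,1],[19,-18,0,0,0,0,1],[20.9,-19.6,0,0,0,0,1],[20.9,-19.6,0,0,0,0,1],[20.9,-19.6,0,0,0,0,1],[20.9,-19.6,0,0,0,0,1]]]}'
python3 shot.py w5
```

```text
time: 11.6
tool_pos: [419.5, 253.2, 117.2]
tcp_rot: [-180.0, 0.0, 89.9]
ft_force: [-0.5, -0.7, -0.6]
finger_gap: 85.6
grip_force: 0.0
```

View pics/w5.png

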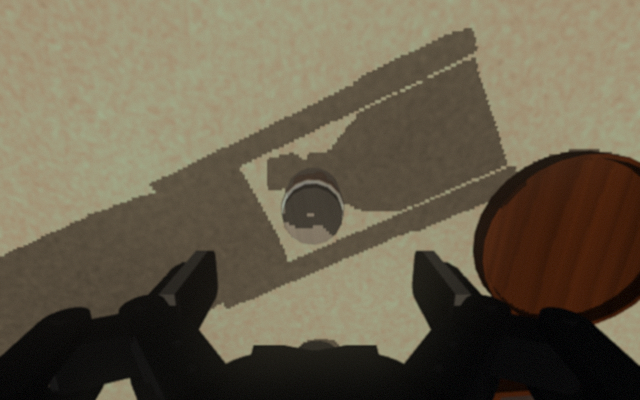

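w5: jar B's lid is centred between the fingers at (312,214).

```bash
python3 -m handwheel '{"series": [[[0,0,2,0,0,0,1],[0,0,5,0,0,0,1],[0,0,8,0,0,0,1],[0,0,9.5,0,0,0,1],[0,0,9.9,0,0,0,1],[0,0,9.9,0,0,0,1]]]}' 30
python3 -m handwheel '{"series": [[[0,0,0,0,0,0,0.6],[0,0,0,0,0,0,0.5],[0,0,0,0,0,0,0.45],[0,0,0,0,0,0,0.45],[0,0,0,0,0,0,0.4],[0,0,0,0,0,0,0.4],[0,0,0,0,0,0,0.4],[0,0,0,0,0,0,0.4]]]}' 30
python3 -m handwheel '{"series": [[[0,0,-1,0,0,0,0.4],[0,0,-3,0,0,0,0.4],[0,0,-6,0,0,0,0.4],[0,0,-9,0,0,0,0.4],[0,0,-10.5,0,0,0,0.4],[0,0,-10.5,0,0,0,0.4]]]}'
python3 -m handwheel '{"series": [[[-4,3,0,0,0,-0.03,0.4],[-9,6.5,0,0,0,-0.06,0.4],[-14,10,0,0,0,-0.098,0.4],[-19,13.5,0,0,0,-0.098,0.4],[-24,17,0,0,0,-0.098,0.4],[-27,19.5,0,0,0,-0.098,0.4],[-28.8,20.4,0,0,0,-0.098,0.4],[-28.8,20.4,0,0,0,-0.098,0.4],[-28.8,20.4,0,0,0,-0.098,0.4],[-28.8,20.4,0,0,0,-0.098,0.4]]]}'
python3 shot.py w6
```

```text
time: 12.4
tool_pos: [419.6, 254.1, 19.2]
tcp_rot: [180.0, -0.0, 90.0]
ft_force: [0.3, 0.4, 0.6]
finger_gap: 85.1
grip_force: 0.0
time: 13.4
tool_pos: [419.6, 254.3, 19.4]
tcp_rot: [179.9, -0.0, 90.0]
ft_force: [-1.2, -1.6, 6.5]
finger_gap: 43.0
grip_force: 30.4
time: 14.15
tool_pos: [419.8, 254.4, 124.6]
tcp_rot: [179.9, -0.1, 90.0]
ft_force: [-0.2, 0.5, -1.4]
finger_gap: 43.0
grip_force: 30.7
time: 15.4
tool_pos: [622.4, -32.6, 123.4]
tcp_rot: [-180.0, -0.0, 95.7]
ft_force: [-0.1, -0.2, 0.0]
finger_gap: 43.0
grip_force: 30.9
```

View pics/w6.png

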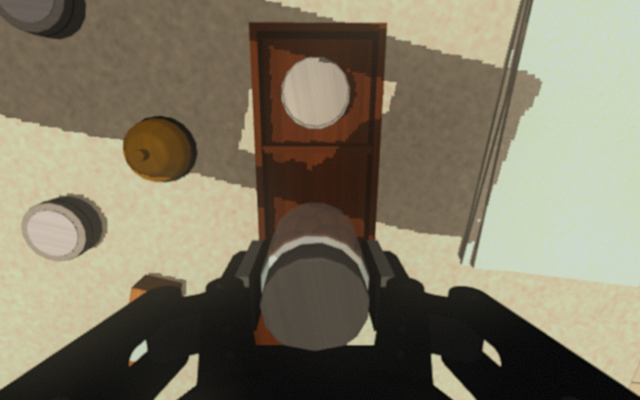

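w6: jar A stands in the far bay (lid at (316,92)). Jar B is aligned over the near bay, column 315.

```bash
python3 -m handwheel '{"series": [[[0,0,1.5,0,0,0,0.4],[0,0,4,0,0,0,0.4],[0,0,6.5,0,0,0,0.4],[0,0,8.2,0,0,0,0.4],[0,0,9,0,0,0,0.4],[0,0,9.4,0,0,0,0.4],[0,0,9.6,0,0,0,0.4],[0,0,9.7,0,0,0,0.4],[0,0,9.7,0,0,0,0.4]]]}'
python3 -m handwheel '{"series": [[[0,0,0.04,0,0,0,0.4],[0,0,0.08,0,0,0,0.4],[0,0,0.12,0,0,0,0.4],[0,0,0.16,0,0,0,0.4],[0,0,0.16,0,0,0,0.4]]]}' | grep -E "tool|ft"
```

```text
time: 16.58
tool_pos: [623.4, -34.0, 27.0]
tcp_rot: [180.0, 0.0, 95.6]
ft_force: [0.3, 0.1, -1.3]
finger_gap: 42.9
grip_force: 30.9
tool_pos: [622.9, -34.0, 24.8]
ft_force: [0.2, 1.0, -0.2]
```

```bash
python3 -m handwheel '{"series": [[[0,0,0.03,0,0,0,0.4],[0,0,0.06,0,0,0,0.4],[0,0,0.08,0,0,0,0.4],[0,0,0.08,0,0,0,0.4]]]}' | grep -E "tool|ft"
```

```text
tool_pos: [623.0, -34.0, 24.5]
ft_force: [-2.0, 0.4, 5.9]
```

```bash
python3 -m handwheel '{"series": [[[0,0,0,0,0,0,0.53],[0,0,0,0,0,0,0.55],[0,0,0,0,0,0,0.57],[0,0,0,0,0,0,0.57],[0,0,0,0,0,0,0.57]]]}'
python3 -m handwheel '{"series": [[[0,0,-0.5,0,0,0,0.57],[0,0,-1.5,0,0,0,0.6],[0,0,-3,0,0,0,0.8],[0,0,-5,0,0,0,0.9],[0,0,-8,0,0,0.05,1],[0,0,-9.4,0,0,0.098,1],[0,0,-9.4,0,0,0.098,1],[0,0,-9.4,0,0,0.098,1]]]}'
python3 -m handwheel '{"series": [[[-1,-4,0,0,0,0,1],[-2,-9,0,0,0,0,1],[-3,-14,0,0,0,0,1],[-4,-18,0,0,0,0,1],[-4.4,-20.2,0,0,0,0,1],[-4.4,-20.2,0,0,0,0,1],[-4.4,-20.2,0,0,0,0,1],[-4.4,-20.2,0,0,0,0,1]]]}'
python3 shot.py w7
```

```text
time: 18.32
tool_pos: [623.0, -34.0, 24.0]
tcp_rot: [-180.0, -0.0, 95.6]
ft_force: [0.7, 0.0, 0.1]
finger_gap: 48.6
grip_force: 0.0
time: 19.32
tool_pos: [622.8, -33.9, 118.0]
tcp_rot: [-180.0, -0.0, 90.1]
ft_force: [-0.3, -0.4, 0.5]
finger_gap: 85.2
grip_force: 0.0
time: 20.32
tool_pos: [421.7, -77.8, 118.0]
tcp_rot: [-180.0, -0.0, 90.0]
ft_force: [-0.6, 1.5, -0.1]
finger_gap: 85.3
grip_force: 0.0
```

View pics/w7.png

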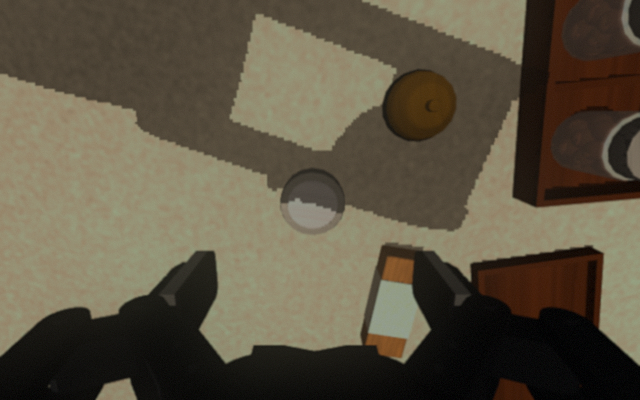

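w7: both jars are upright in their bays, and tin A's top is at (312,201). Check it, then descend.

```bash
python3 - <<'E'
from h import *
w=load("w7.npy")
print(plane(w,(312,201),22),"bar",plane(w,(401,268),24),tri(w,(312,201),load("w1.npy"),(253,291)))
E
python3 -m handwheel '{"series": [[[0,0,3,0,0,0,1],[0,0,6,0,0,0,1],[0,0,9,0,0,0,0.9],[0,0,10.5,0,0,0,0.8],[0,0,11,0,0,0,0.75],[0,0,11.3,0,0,0,0.75],[0,0,11.5,0,0,0,0.75],[0,0,11.5,0,0,0,0.75],[0,0,11.5,0,0,0,0.75]]]}' 40
```

```text
[418.80350412 -78.36353446  22.        ] bar [ 489.73719406 -133.1448748    24.        ] (array([419.52105046, -82.64565308,   8.67089928]), np.float64(1.955705601902784))
time: 21.5
tool_pos: [421.4, -78.1, 3.6]
tcp_rot: [180.0, 0.0, 90.0]
ft_force: [1.1, -0.3, -0.1]
finger_gap: 64.0
grip_force: 0.0
```

```bash
python3 -m handwheel '{"series": [[[0,0,0.1,0,0,0,0.66],[0,0,0.2,0,0,0,0.66],[0,0,0.35,0,0,0,0.66],[0,0,0.35,0,0,0,0.66]]]}' 40
python3 -m handwheel '{"series": [[[0,0,0,0,0,0,0.6],[0,0,0,0,0,0,0.55],[0,0,0,0,0,0,0.5],[0,0,0,0,0,0,0.5],[0,0,0,0,0,0,0.5],[0,0,0,0,0,0,0.5]]]}' 40
```

```text
time: 22.0
tool_pos: [420.8, -77.9, -0.6]
tcp_rot: [-180.0, -0.0, 90.0]
ft_force: [-0.2, 0.1, 0.4]
finger_gap: 56.2
grip_force: 0.0
time: 22.75
tool_pos: [421.2, -78.0, -0.2]
tcp_rot: [180.0, 0.0, 90.0]
ft_force: [-2.0, 1.0, 5.4]
finger_gap: 48.5
grip_force: 41.7
```

```bash
python3 -m handwheel '{"series": [[[0,0,-1,0,0,0,0.5],[0,0,-3,0,0,0,0.5],[0,0,-6,0,0,0,0.5],[0,0,-9,0,0,0,0.5],[0,0,-10,0,0,0,0.5],[0,0,-10,0,0,0,0.5]]]}'
python3 -m handwheel '{"series": [[[4,3,0,0,0,0,0.5],[8.5,6.5,0,0,0,0,0.5],[13,10,0,0,0,0,0.5],[17.5,13.5,0,0,0,0,0.5],[22,17,0,0,0,0,0.5],[24.5,19.5,0,0,0,0,0.5],[25.9,20.6,0,0,0,0,0.5],[25.9,20.6,0,0,0,0,0.5],[25.9,20.6,0,0,0,0,0.5]]]}'
python3 shot.py w8
```

```text
time: 23.5
tool_pos: [421.4, -78.1, 99.9]
tcp_rot: [179.9, 0.0, 90.0]
ft_force: [-0.1, -1.0, -1.8]
finger_gap: 49.0
grip_force: 41.5
time: 24.62
tool_pos: [625.8, 180.3, 97.9]
tcp_rot: [-179.8, 0.0, 90.0]
ft_force: [0.6, -0.1, -1.8]
finger_gap: 48.6
grip_force: 41.7
```

View pics/w8.png

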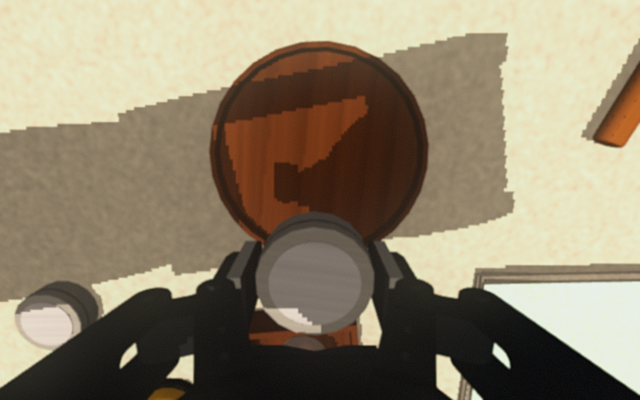

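w8: the dish rim runs from column 211 to 427 with its top at row 42. The tin hangs at column 315.

```bash
python3 - <<'E'
from h import *
w=load("w8.npy")
for p in((211,148),(427,148),(319,42)):print(plane(w,p,18))
E
python3 -m handwheel '{"series": [[[0,0,2,0,0,0,0.5],[0,0,5,0,0,0,0.5],[0,0,7.5,0,0,0,0.5],[0,0,8.6,0,0,0,0.5],[0,0,9,0,0,0,0.5],[0,0,9.2,0,0,0,0.5],[0,0,9.2,0,0,0,0.5]]]}'
```

```text
[554.45922393 221.36094602  18.        ]
[700.60922771 221.50844169  18.        ]
[627.30123834 286.94495105  18.        ]
time: 25.55
tool_pos: [627.7, 181.2, 8.6]
tcp_rot: [179.9, -0.0, 90.0]
ft_force: [-0.6, -0.0, -0.3]
finger_gap: 48.6
grip_force: 41.7
```

```bash
python3 -m handwheel '{"series": [[[0,0,0.06,0,0,0,0.5],[0,0,0.12,0,0,0,0.5],[0,0,0.18,0,0,0,0.5],[0,0,0.24,0,0,0,0.5],[0,0,0.24,0,0,0,0.5]]]}' | grep -E "tool|ft"
```

```text
tool_pos: [626.9, 181.0, 5.1]
ft_force: [0.1, 0.3, -0.5]
```

```bash
python3 -m handwheel '{"series": [[[0,0,0.05,0,0,0,0.5],[0,0,0.08,0,0,0,0.5],[0,0,0.08,0,0,0,0.6],[0,0,0.08,0,0,0,0.66],[0,0,0.08,0,0,0,0.68],[0,0,0.08,0,0,0,0.68]]]}'
python3 -m handwheel '{"series": [[[0,0,-1,0,0,0,0.68],[0,0,-3,0,0,0,0.7],[0,0,-6,0,0,0,0.9],[0,0,-9,0,0,0,1],[0,0,-11,0,0,0,1],[0,0,-11.2,0,0,0,1],[0,0,-11.2,0,0,0,1]]]}'
python3 -m handwheel '{"series": [[[-2,-4,0,0,0,0,1],[-4,-9,0,0,0,0,1],[-6,-14,0,0,0,0,1],[-8,-18,0,0,0,0,1],[-9.2,-20.5,0,0,0,0,1],[-9.2,-20.5,0,0,0,0,1],[-9.2,-20.5,0,0,0,0,1],[-9.2,-20.5,0,0,0,0,1]]]}'
python3 shot.py w9
```

```text
time: 26.92
tool_pos: [627.0, 181.0, 4.3]
tcp_rot: [-180.0, -0.0, 90.0]
ft_force: [0.1, 0.1, 0.8]
finger_gap: 57.9
grip_force: 0.0
time: 27.8
tool_pos: [626.6, 180.9, 115.7]
tcp_rot: [-179.9, 0.0, 90.0]
ft_force: [-1.0, -0.4, 0.4]
finger_gap: 85.7
grip_force: 0.0
time: 28.8
tool_pos: [422.5, 89.3, 116.2]
tcp_rot: [-180.0, -0.0, 90.0]
ft_force: [0.8, 0.0, 0.2]
finger_gap: 85.1
grip_force: 0.0
```

View pics/w9.png

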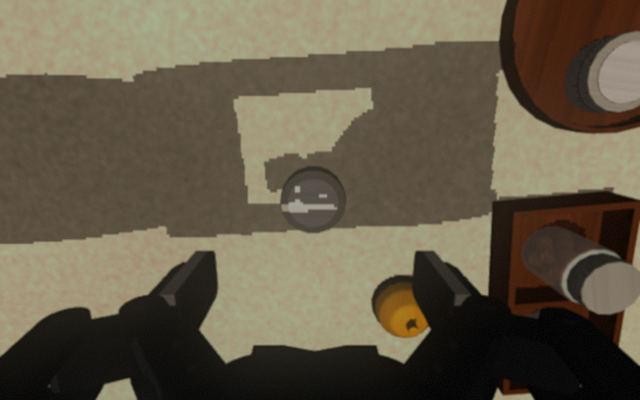

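w9: tin B at (313,199) is centred as tin A was, and tin A lies flat in the dish.

```bash
python3 -m handwheel '{"series": [[[0,0,3,0,0,0,1],[0,0,6,0,0,0,1],[0,0,9,0,0,0,0.9],[0,0,10.5,0,0,0,0.75],[0,0,11,0,0,0,0.66],[0,0,11.3,0,0,0,0.66],[0,0,11.3,0,0,0,0.66],[0,0,11.5,0,0,0,0.66],[0,0,11.7,0,0,0,0.66],[0,0,11.7,0,0,0,0.66]]]}' 40
python3 -m handwheel '{"series": [[[0,0,0,0,0,0,0.6],[0,0,0,0,0,0,0.55],[0,0,0,0,0,0,0.5],[0,0,0,0,0,0,0.5],[0,0,0,0,0,0,0.5],[0,0,0,0,0,0,0.5]]]}' 40
```

```text
time: 30.1
tool_pos: [421.9, 89.0, -0.7]
tcp_rot: [-180.0, 0.0, 90.0]
ft_force: [-0.4, 0.4, 0.5]
finger_gap: 56.3
grip_force: 0.0
time: 30.85
tool_pos: [422.3, 89.1, -0.3]
tcp_rot: [180.0, -0.0, 90.0]
ft_force: [-1.6, -0.4, 6.1]
finger_gap: 48.9
grip_force: 41.5
```

```bash
python3 -m handwheel '{"series": [[[0,0,-1,0,0,0,0.5],[0,0,-3,0,0,0,0.5],[0,0,-6,0,0,0,0.5],[0,0,-9,0,0,0,0.5],[0,0,-10,0,0,0,0.5],[0,0,-10,0,0,0,0.5]]]}'
python3 -m handwheel '{"series": [[[3,4,0,0,0,0,0.5],[6.5,8.5,0,0,0,0,0.5],[10,13,0,0,0,0,0.5],[13,17,0,0,0,0,0.5],[15,19.5,0,0,0,0,0.5],[15.6,20.5,0,0,0,0,0.5],[15.6,20.5,0,0,0,0,0.5],[15.6,20.5,0,0,0,0,0.5]]]}'
python3 -m handwheel '{"series": [[[0,0,2,0,0,0,0.5],[0,0,5,0,0,0,0.5],[0,0,7.5,0,0,0,0.5],[0,0,8.6,0,0,0,0.5],[0,0,9,0,0,0,0.5],[0,0,9.2,0,0,0,0.5],[0,0,9.2,0,0,0,0.5],[0,0,9.3,0,0,0,0.5],[0,0,9.4,0,0,0,0.5],[0,0,9.4,0,0,0,0.5]]]}'
```

```text
time: 31.6
tool_pos: [422.4, 89.0, 99.7]
tcp_rot: [179.9, -0.0, 90.0]
ft_force: [1.0, 0.7, -0.9]
finger_gap: 48.7
grip_force: 41.4
time: 32.6
tool_pos: [626.0, 244.1, 98.7]
tcp_rot: [-179.9, 0.0, 90.0]
ft_force: [-0.4, -0.0, -0.4]
finger_gap: 48.5
grip_force: 41.6
time: 33.85
tool_pos: [627.0, 245.0, 5.4]
tcp_rot: [-180.0, 0.0, 90.0]
ft_force: [0.2, -0.6, -0.5]
finger_gap: 48.7
grip_force: 41.6
```

```bash
python3 -m handwheel '{"series": [[[0,0,0.05,0,0,0,0.5],[0,0,0.08,0,0,0,0.5],[0,0,0.08,0,0,0,0.6],[0,0,0.08,0,0,0,0.66],[0,0,0.08,0,0,0,0.68],[0,0,0.08,0,0,0,0.68]]]}'
python3 -m handwheel '{"series": [[[0,0,-1,0,0,0,0.68],[0,0,-3,0,0,0,0.7],[0,0,-6,0,0,0,0.9],[0,0,-9,0,0,0,1],[0,0,-11,0,0,0,1],[0,0,-14,0,0,0,1],[0,0,-15,0,0,0,1],[0,0,-15,0,0,0,1]]]}'
python3 -m handwheel '{"series": [[[-4,-2,0,0,0,0,1],[-9,-4,0,0,0,0,1],[-14,-6,0,0,0,0,1],[-19,-8,0,0,0,0,1],[-24,-10,0,0,0,0,1],[-29,-12,0,0,0,0,1],[-33,-13,0,0,0,0,1],[-36.5,-13.9,0,0,0,0,1],[-36.5,-13.9,0,0,0,0,1],[-36.5,-13.9,0,0,0,0,1],[-36.5,-13.9,0,0,0,0,1]]]}'
python3 shot.py w10
python3 - <<'E'
from m2 import *
I["w10"]=load("w10.npy")
h=hsv("w10");m=((h[...,1]>90)&(h[...,2]>=80)&(h[...,0]<20)).astype(np.uint8)
n,l,s,c=cv2.connectedComponentsWithStats(m)
for i in range(1,n):
    if s[i,4]>80: print(s[i],c[i].round(),plane(I["w10"],c[i],24).round(1),cv2.minAreaRect(back("w10",cont((l==i).astype(np.uint8)),24)))
E
```

```text
time: 34.6
tool_pos: [627.0, 245.0, 4.6]
tcp_rot: [180.0, 0.0, 90.0]
ft_force: [-0.1, 1.0, 0.5]
finger_gap: 58.0
grip_force: 0.0
time: 35.6
tool_pos: [627.5, 245.2, 155.5]
tcp_rot: [179.9, -0.0, 90.0]
ft_force: [-0.3, -0.1, -0.2]
finger_gap: 85.8
grip_force: 0.0
time: 36.98
tool_pos: [488.0, -118.9, 154.0]
tcp_rot: [-179.9, -0.0, 90.1]
ft_force: [0.1, -0.1, 0.1]
finger_gap: 85.4
grip_force: 0.0
[554   0   8  65  85] [557.  33.] [668.7   2.7  24. ] ((668.69775390625, 2.6530094146728516), (1.1267448663711548, 43.55475997924805), 5.704196453094482)
[ 299   19   59   65 2549] [327.  54.] [496.  -11.3  24. ] ((495.6263427734375, -11.080448150634766), (41.49824142456055, 44.29871368408203), 36.12495803833008)
[495  85  58  55 124] [534. 124.] [664.  -63.9  24. ] ((663.9886474609375, -64.16506958007812), (56.11241912841797, 28.19352149963379), 48.33687973022461)
[301 194  42  29 911] [321. 208.] [ 492.7 -135.1   24. ] ((492.83367919921875, -135.24020385742188), (21.363325119018555, 34.30439758300781), 80.4610824584961)
[503 215   3  82  99] [504. 254.] [ 657.6 -177.9   24. ] ((658.1539916992188, -180.92137145996094), (1.147337555885315, 80.60725402832031), 9.465577125549316)
[289 269  39  24 697] [308. 281.] [ 480.6 -205.6   24. ] ((480.70452880859375, -205.81707763671875), (19.811355590820312, 33.758052825927734), 80.50431823730469)
[ 228  298   53   61 1391] [250. 334.] [ 424.7 -262.9   24. ] ((422.128173828125, -255.90121459960938), (52.496971130371094, 57.486961364746094), 20.696420669555664)
```

```bash
python3 -m handwheel '{"series": [[[-2,0,3,0,0,0.08,1],[-4,-0.1,6,0,0,0.15,1],[-5.05,-0.1,9.5,0,0,0.166,1],[-5.05,-0.1,11,0,0,0.166,0.9],[-5.05,-0.1,13,0,0,0.166,0.8],[-5.05,-0.1,14.5,0,0,0.166,0.7],[-5.05,-0.1,15,0,0,0.166,0.6],[-5.05,-0.1,15.3,0,0,0.166,0.6],[-5.05,-0.1,15.3,0,0,0.166,0.6]]]}' 40
python3 -m handwheel '{"series": [[[0,0,0,0,0,0,0.5],[0,0,0,0,0,0,0.4],[0,0,0,0,0,0,0.35],[0,0,0,0,0,0,0.35],[0,0,0,0,0,0,0.35],[0,0,0,0,0,0,0.35]]]}' 40
```

```text
time: 38.15
tool_pos: [487.5, -170.6, 2.1]
tcp_rot: [180.0, 0.0, 80.5]
ft_force: [-0.4, -0.1, 0.3]
finger_gap: 51.5
grip_force: 0.0
time: 38.9
tool_pos: [487.6, -170.8, 2.3]
tcp_rot: [179.9, 0.0, 80.5]
ft_force: [-1.1, 0.3, 5.8]
finger_gap: 33.2
grip_force: 41.4
```

```bash
python3 -m handwheel '{"series": [[[0,0,-1,0,0,0,0.35],[0,0,-3,0,0,0,0.35],[0,0,-6,0,0,-0.08,0.35],[0,0,-7,0,0,-0.16,0.35],[0,0,-7,0,0,-0.166,0.35],[0,0,-7,0,0,-0.166,0.35]]]}'
python3 -m handwheel '{"series": [[[-1,3,0,0,0,-0.05,0.35],[-2,7,0,0,0,-0.1,0.35],[-3.5,11,0,0,0,-0.16,0.35],[-4.1,13.2,0,0,0,-0.167,0.35],[-4.1,13.2,0,0,0,-0.167,0.35],[-4.1,13.2,0,0,0,-0.167,0.35],[-4.1,13.2,0,0,0,-0.167,0.35]]]}'
python3 -m handwheel '{"series": [[[0,0,2,0,0,0,0.35],[0,0,4,0,0,0,0.35],[0,0,5.5,0,0,0,0.35],[0,0,6,0,0,0,0.35],[0,0,6.2,0,0,0,0.35],[0,0,6.3,0,0,0,0.35],[0,0,6.4,0,0,0,0.35],[0,0,6.45,0,0,0,0.35],[0,0,6.45,0,0,0,0.35]]]}'
```

```text
time: 39.65
tool_pos: [486.4, -170.2, 70.9]
tcp_rot: [-179.9, -0.0, 89.9]
ft_force: [-0.4, 1.0, -1.4]
finger_gap: 33.5
grip_force: 40.6
time: 40.52
tool_pos: [617.9, -211.1, 71.1]
tcp_rot: [-179.9, -0.0, 99.5]
ft_force: [-0.2, 0.6, -1.7]
finger_gap: 33.2
grip_force: 40.6
time: 41.65
tool_pos: [619.1, -211.5, 7.3]
tcp_rot: [180.0, 0.0, 99.6]
ft_force: [-0.5, 0.2, -1.7]
finger_gap: 33.5
grip_force: 40.7
```

Almost on the floor. Lower the last bit, release, rise and back away to look.

```bash
python3 -m handwheel '{"series": [[[0,0,0.05,0,0,0,0.35],[0,0,0.09,0,0,0,0.35],[0,0,0.09,0,0,0,0.4],[0,0,0.09,0,0,0,0.45],[0,0,0.09,0,0,0,0.48],[0,0,0.09,0,0,0,0.48]]]}'
python3 -m handwheel '{"series": [[[0,0,-1,0,0,0,0.48],[0,0,-3,0,0,0,0.5],[0,0,-6,0,0,0,0.8],[0,0,-11,0,0,0.08,1],[0,0,-16,0,0,0.167,1],[0,0,-21,0,0,0.167,1],[0,0,-26,0,0,0.167,1],[0,0,-30,0,0,0.167,1],[0,0,-30,0,0,0.167,1]]]}'
python3 -m handwheel '{"series": [[[4,-2,0,0,0,0,1],[8,-4,-2,0,0,0,1],[12,-6,-4,0,0,0,1],[16,-6,-5,0,0,0,1],[16,-6,-5,0,0,0,1],[16,-6,-5,0,0,0,1]]]}'
python3 shot.py fs scene; python3 shot.py fw wrist; python3 - <<'E'
from h import *
a=load("fs.npy")["img"][110:330,170:470];b=load("fw.npy")["img"]
a=cv2.resize(a,(400,293));b=cv2.resize(b,(470,293))[:,:400]
cv2.imwrite("pics/fin.png",np.vstack([a,b])[...,::-1])
E
```

```text
time: 42.4
tool_pos: [619.0, -211.5, 6.1]
tcp_rot: [-180.0, -0.0, 99.6]
ft_force: [0.2, -0.3, -0.3]
finger_gap: 41.3
grip_force: 0.0
time: 43.52
tool_pos: [620.8, -212.2, 314.0]
tcp_rot: [179.4, 0.2, 90.0]
ft_force: [0.9, 0.8, 0.6]
finger_gap: 85.4
grip_force: 0.0
time: 44.28
tool_pos: [558.8, -51.7, 356.1]
tcp_rot: [-180.0, 0.0, 90.0]
ft_force: [0.9, 0.2, 0.2]
finger_gap: 85.5
grip_force: 0.0
```

View pics/fin.png

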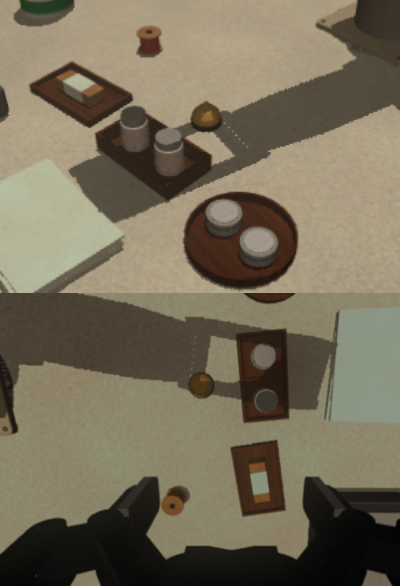

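The final picture shows both jars upright, one in each bay ((132,128) and (168,150)). The tins are flat and apart in the dish ((223,217) and (258,245)), and the bar is flat in its tray (80,87). The bell and spool are untouched.

```bash
python3 -c "
from bench import r
print(r.hand_in())"
```

```text
the job is handed in; nothing more can be done
None
```

The job is handed in at about 44 s of the 122 s allowed: both jars stand one to a bay, both tins lie flat and apart in the dish, the bar lies flat in its tray, and the bell and spool were never touched; the judging result was not shown.

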